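# Vent and open a pressure cap on a coolant tank

### The job

Open the filler of the blue coolant tank the safe way: turn its black pressure cap anticlockwise to its first stop, let it rise there with no weight on it and leave it for two seconds to vent; then press it down and turn it on past the stop until it is free, and lift it off. Feel for the stops and the spring instead of forcing them, keep hold of the cap as it springs up, and set it gently, right way up, in the shallow steel tray. Leave everything else on the bench where it is.

Things in the scene. Friction and masses are not known exactly. Their poses are not given: they have to be found in the camera images.
- cap: Black round pressure cap, 62 mm across, skirt and top 16 mm high, 0.1 to 0.17 kg. Origin on its axis at the skirt's lower edge, z up. A grip bar along its x axis (50 mm long, 15 mm wide, yellow stripe on top) stands on the top, from 16 to 39 mm above the origin. A sprung rubber foot 28 mm across reaches 8 mm below the skirt when the cap is off; the cap stands on it. Starts closed on the neck.
- cap_grip (a point): Middle of the grip bar, on the cap's axis, 30 mm above the cap's origin; x along the bar. The cap opens anticlockwise seen from above and turns easily (under 0.2 N m). The first stop comes 0.17 to 0.9 rad from the starting angle; it cannot be seen, and differs each time. It is solid: 0.4 N m is enough to feel it, about 0.8 N m is too much.
- tank: Blue steel coolant tank bolted to the bench, 120 mm along its x, 200 mm along its y, 100 mm high, on two steel foot strips 150 mm long. Origin under its centre on the bench, z up. Closed, the cap's origin is 111 mm above the tank's origin; in the first stop, eased of all load, its spring lifts it to 114 mm.
- neck_top (a point): Centre of the top of the brass filler neck, on the tank 45 mm to +y of its centre, 120 mm above the bench; neck 51 mm across, 2 mm sideways play under the cap. From the first stop the cap must go down 5.5 mm against its spring (about 12 N by hand; at 8 mm and 15 N it is solid) and, held down, on by about 0.58 rad (0.5 to 0.68, then a solid end stop). There it springs up and lifts off.
- tray: Shallow open steel tray fixed on the bench, 160 mm along its x, 130 mm along its y, walls 20 mm high and 3 mm thick. Origin under its centre; inner floor 3 mm above the bench.
- flux_tin: Steel tin with a green band, 72 mm across and 60 mm high, loose. Origin at the centre of its underside. Leave alone.
- candlestick: Brass candlestick, foot 68 mm across, 98 mm high, loose. Origin at the centre of its underside. Leave alone.
- finial: Brass finial casting, 52 mm across and 74 mm high, loose. Origin at the centre of its underside. Leave alone.
Not all that is in view belongs to the job. Several things have the shape of the cap; the one meant has the colours described above. There is more than one size of the tray; the job needs the smaller.

How it is judged (in metres and radians):
On the way, in this order (a step that is already met when the one before it is completed fails the run):
1. the cap has risen into its first stop, not pressed, and has stayed there for 1.5 s (z of cap in the frame of tank between 0.1135 and 0.1153 m), for 1.5 s.
2. the cap has been pressed down under the stop (z of cap in the frame of tank below 0.1095 m).
At the end, for the whole second after the job is handed in: the cap stands upright (within 0.15 rad) and at rest inside the tray, its foot on the tray's floor, let go (x of cap in the frame of tray between -0.06 and 0.06 m and y of cap in the frame of tray between -0.045 and 0.045 m and z of cap in the frame of tray below 0.018 m and angle between cap's own z axis and vertical below 0.15 rad and linear speed of cap below 0.02 m/s); the robot touches nothing.
It fails at once if the cap is forced against the tank's neck with more than 50 N (contact force between cap and tank above 50 N).
It fails at once if the cap jumps away or is dropped (contact force between the fingers and cap below 0.1 N and linear speed of cap above 0.4 m/s and distance of cap from where it was at the start of the episode above 0.01 m).
It fails at once if the tin, the candlestick or the finial is moved (distance of any of flux_tin, candlestick, finial from where it was at the start of the episode above 0.02 m).
It also fails if it takes over 70 s, if anything falls off the work surface, if the arm or the gripper's body presses on something with over 40 N, if the wrist force passes 120 N, or if a joint passes its speed limit or range.

### The arm

A 7-joint arm with a two-finger parallel gripper is mounted at the origin on the work surface. World frame = base frame: x ahead of the robot, y to its left, z up, the work surface at z = 0. Lengths are in m, angles in degrees, forces in N, time in s.
With the tool pointing down it reaches from about 0.35 to 0.9 m from the base axis. Payload 19.9 kg.
Tool frame: the origin (TCP) lies midway between the tips of the shut fingers; the grasp point (between the pads) lies 19 mm behind it (grip_point_offset is the distance from the TCP to the grasp point, in m); z points along the fingers, y is the direction in which the jaws open and shut (so a half turn about z gives the same grasp; the last joint's range is limited). The gripper opens to 94 mm and grips with 3 to 60 N. Pads are 16 mm wide; open, the fingers measure 119 mm over their backs; the gripper's body (75 mm by 177 mm) begins 78 mm behind the grasp point.
Start: joints at [-71.476, 23.915, -0.59, 92.452, 0.269, 63.638, -3.037], TCP at [0.223, 0.584, 0.205] pointing down, gripper open.
Joint ranges: [-161.28, 161.28], [-22.2, 115.67], [-73.04, 71.86], [3.21, 147.25], [-68.34, 248.33], [10.77, 114.83], [-161.83, 161.83]. Speed limits (degrees/s): [108.29, 108.29, 136.94, 136.94, 172.46, 172.46, 172.46].

### API

Orientations are given as a 3x3 rotation matrix whose columns are the frame's x, y, z axes.
In Python, from plant import get_state, read_camera, sign_off, grip_point_offset gives the robot as it stands. The module is installed in compiled form; this text tells all that it offers.
- The arm moves only by the tool arm_command, never from a script. Its argument "plan" is a list of rows, each a list of 7 numbers: the closure in counts, from 0 (fully open) to 255 (shut), then the shift along the tool's x, y, z in cm, then the turn, a rotation vector about the tool's x, y, z in degrees. In form: [[grip, tx, ty, tz, wx, wy, wz], ...]. A call has 1 to 5 rows; each row shifts and turns the pose as measured when the row begins, along the tool's axes as they then stand; what a row does not reach is not made up. A row lasts 1/10 s, in which the tool goes at most 50 mm and 8.59 degrees, less where a joint would pass 70% of its speed; a pose out of reach is approached as far as the arm can. A call is refused whole if a number of a shift passes 5 or a number of a turn 8.59, either way. A call with a gripper value outside its range is refused whole. The fingers move at their own pace and stop on an object; "squeeze" is the grip in N (left out, the last holds). Time passes only in rows, so rows that do not move let the fingers close. It gives the time, the measured TCP pose, the force and the opening at its end, in the units of the state.
- get_state(): the state, without advancing time (a new reading comes with each control period).
- read_camera(name): name is "scene" or "top" or "wrist"; returns a dict with "image" (384x512x3 uint8, red, green, blue), "range_z" (384x512 float32, m along the optical axis (not along the pixel's ray), 0 where there is no reading), "K" (3x3 intrinsics, pixels), "view" (4x4, takes a point from world to camera coordinates). Camera axes: x right, y up, looking along -z (the intrinsics and any distortion apply to the point x, -y, -z); pixel columns grow to the right and rows downward; lengths in m; the calibration is good to about 2 mm. A picture is of the moment at which its call begins.
- sign_off(): hands the job in, once; it reports no verdict.
The state is a dict: "clock": time; "q": joint angles; "qd": joint speeds; "joint_efforts": joint torques, N m; "tcp_pos": TCP position; "ee_rot": TCP orientation; "ft_force": force on the tool from outside, world axes, zero at the start; "wrist_torque": the same for the moment, N m; "grip_width": finger opening in m.
Only numpy, scipy, OpenCV 4.12 (cv2) and the standard library are available. Lean on these libraries where they do the work, as an engineer would, in place of code of your own. Each camera call takes 0.05 s, during which the arm holds its last target. There are 200 camera calls.

## Working session

There is one attempt and no reset: what is moved stays moved. The work goes in short steps, Python scripts to look and compute and a tool call to move; the robot and the scene stay as the last step left them, time stands still between calls to the robot, and variables do not carry over. Pictures are saved under pics/ and viewed, about 8 in all and at most 12, crops included, and the job is handed in when it is done.

Besides the shell and the picture viewer there is one more tool, called after ">>>" by a JSON object that holds its "method" and its "body". arm_command: Moves the arm, as the interface text tells. Its arguments: {"type":"object","properties":{"plan":{"type":"array","items":{"type":"array","items":{"type":"number"}}},"squeeze":{"type":"number"}},"required":["plan"]}

```bash
mkdir -p pics; python3 - <<'E'
from plant import get_state, read_camera, grip_point_offset
import cv2, numpy as np
s=get_state(); print({k:np.round(v,3).tolist() for k,v in s.items()}, grip_point_offset)
for n in("top","scene"):
    c=read_camera(n); np.savez(f"{n}0.npz",**c); cv2.imwrite(f"pics/{n}0.png",c["image"][:,:,::-1]); print(n,c["K"].tolist(),np.round(c["view"],4).tolist())
E
```

```text
{'clock': 0.0, 'q': [-71.477, 23.948, -0.591, 92.485, 0.271, 63.639, -3.035], 'qd': [0.029, 0.053, 0.033, 0.048, 0.038, -0.003, -0.003], 'joint_efforts': [0.001, -85.126, 0.639, -42.597, -0.049, 0.019, 0.0], 'tcp_pos': [0.223, 0.584, 0.205], 'ee_rot': [[-0.934, 0.357, -0.0], [0.357, 0.934, -0.001], [-0.0, -0.001, -1.0]], 'ft_force': [-0.194, -0.229, -0.195], 'wrist_torque': [-0.028, -0.03, -0.027], 'grip_width': 0.094} 0.0188
top [[355.5648085532571, 0.0, 253.70255236032122], [0.0, 355.5648085532571, 189.55406155441887], [0.0, 0.0, 1.0]] [[-0.0189, -0.9995, -0.0261, -0.003], [0.9968, -0.0209, 0.0776, -0.498], [-0.0781, -0.0246, 0.9966, -1.025], [0.0, 0.0, 0.0, 1.0]]
scene [[389.64775261175333, 0.0, 253.05279500319108], [0.0, 389.64775261175333, 190.60083243384565], [0.0, 0.0, 1.0]] [[-0.1882, 0.982, 0.0185, 0.1018], [-0.604, -0.1306, 0.7862, 0.1911], [0.7744, 0.1368, 0.6177, -1.6811], [0.0, 0.0, 0.0, 1.0]]
```

View pics/top0.png

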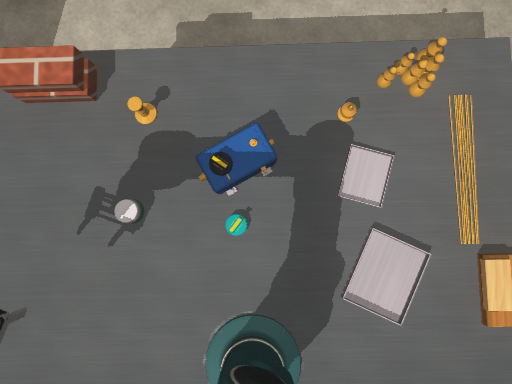

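View pics/scene0.png

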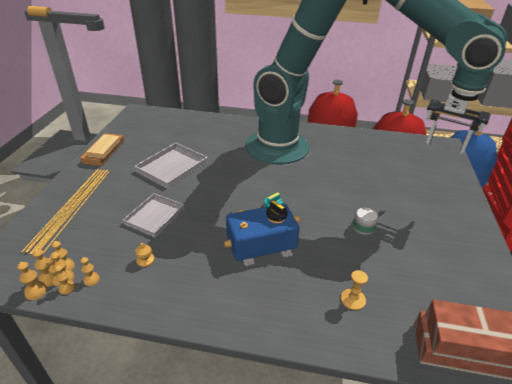

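The top view shows the blue tank (236,158) with the black cap and yellow bar at (220,162). The smaller tray is at (367,175). A teal cap-like decoy sits at (236,225), the tin at (128,210), the candlestick at (143,112) and the finial at (347,112). Next I'll measure positions.

```bash
cat > h.py <<'E'
import numpy as np, cv2
def cloud(c):
    K,V,d=c["K"],c["view"],c["range_z"]; h,w=d.shape
    u,v=np.meshgrid(np.arange(w),np.arange(h))
    P=np.stack([(u-K[0,2])/K[0,0]*d,-(v-K[1,2])/K[1,1]*d,-d],-1)
    return (P-V[:3,3])@V[:3,:3], d>0
E
python3 - <<'E'
from h import *
for n in("top","scene"):
    c=dict(np.load(n+"0.npz")); P,ok=cloud(c); im=c["image"].astype(int); r,g,b=im[...,0],im[...,1],im[...,2]
    x,y,z=P[...,0],P[...,1],P[...,2]
    if n=="top":
        tank=(b>90)&(b>1.6*r)&(b>1.4*g)&(z>.085)&(z<.115)&ok&(x>.4)&(x<.75)
        cx,cy=P[tank][:,:2].mean(0)
        (rc)=cv2.minAreaRect((P[tank][:,:2]*1000).astype(np.float32)); print("tank rect",rc,"z",np.median(z[tank]))
    near=(np.hypot(x-cx,y-cy)<.13)&ok
    ye=near&(z>.135)&(r>120)&(g>100)&(b<90)
    q=P[ye]; m=q.mean(0); w,v=np.linalg.eigh(np.cov(q[:,:2].T)); print(n,"stripe",len(q),m,np.degrees(np.arctan2(v[1,1],v[0,1])),w**.5*3.46)
    print(" stripe rect", cv2.minAreaRect((q[:,:2]*1000).astype(np.float32)))
    bl=near&(z>.118)&(z<.135)&(r<70)&(b<70); q=P[bl]; print(" skirt", len(q), cv2.minEnclosingCircle((q[:,:2]*1000).astype(np.float32)), np.median(q[:,2]))
    # tray
    t=ok&(z<.03)&(z>-.01)&(r>120)&(abs(r-g)<30)&(abs(r-b)<30)&(x>.3)&(x<.75)
    nn,l,st,ce=cv2.connectedComponentsWithStats(t.astype(np.uint8))
    for i in range(1,nn):
        if st[i,4]>250:
            q=P[l==i]; print(" tray",st[i,4],cv2.minAreaRect((q[:,:2]*1000).astype(np.float32)),np.median(q[:,2]))
E
```

```text
tank rect ((584.8851318359375, 31.916282653808594), (118.02885437011719, 193.08560180664062), 28.492826461791992) z 0.09921414904227704
top stripe 57 [0.56330138 0.07322411 0.15005104] 54.255375114266954 [0.00897879 0.04268347]
 stripe rect ((563.0435180664062, 73.10249328613281), (42.04265213012695, 8.774782180786133), 54.088951110839844)
 skirt 305 ((562.3482055664062, 72.22615814208984), 31.580759048461914) 0.1265647909598044
 tray 2324 ((531.9121704101562, -344.6316833496094), (137.79592895507812, 161.605224609375), 73.82959747314453) 0.0025938857658733268
 tray 1000 ((338.8077392578125, -421.301025390625), (211.2913818359375, 79.34576416015625), 89.06190490722656) 0.004031208711219345
scene stripe 35 [0.56382168 0.07485009 0.15124115] 55.08470737200859 [0.01150351 0.04616118]
 stripe rect ((561.0259399414062, 73.0390853881836), (44.20172119140625, 12.510392189025879), 54.135562896728516)
 skirt 164 ((567.9111328125, 73.63668060302734), 31.023962020874023) 0.12758910009067415
 tray 1166 ((520.48583984375, -348.8639831542969), (157.1259002685547, 181.54978942871094), 73.09117126464844) 0.004165218657948689
```

>>> {"method": "arm_command", "body": {"plan": [[120, -3.8, -2.7, 0, 0, 0, 0], [120, -3.8, -2.7, 0, 0, 0, 0], [120, -3.8, -2.7, 0, 0, 0, 0], [120, -3.8, -2.7, 0, 0, 0, 0], [120, -3.8, -2.7, 0, 0, 0, 0]], "squeeze": 20}}

```text
clock: 0.6
tcp_pos: [0.3511, 0.3874, 0.2024]
ee_rot: [[-0.938, 0.347, -0.004], [0.347, 0.938, -0.002], [0.003, -0.004, -1.0]]
ft_force: [0.3, 1.4, 0.8]
grip_width: 0.0575
```

>>> {"method": "arm_command", "body": {"plan": [[120, -3.8, -2.7, 0, 0, 0, 0], [120, -3.8, -2.7, 0, 0, 0, 0], [120, -3.8, -2.7, 0, 0, 0, 0], [120, -3.8, -2.7, 0, 0, 0, 0], [120, -3.8, -2.7, 0, 0, 0, 0]]}}

```text
clock: 1.1
tcp_pos: [0.4857, 0.1856, 0.2022]
ee_rot: [[-0.938, 0.346, -0.004], [0.346, 0.938, -0.002], [0.003, -0.004, -1.0]]
ft_force: [0.4, 0.3, -0.5]
grip_width: 0.0498
```

>>> {"method": "arm_command", "body": {"plan": [[120, 0, 0, 0, 0, 0, 8.5], [120, 0, 0, 0, 0, 0, 8.5], [120, 0, 0, 0, 0, 0, 8.5], [120, 0, 0, 0, 0, 0, 8.5], [120, 0, 0, 0, 0, 0, 8.5]]}}

```text
clock: 1.6
tcp_pos: [0.4888, 0.1766, 0.2013]
ee_rot: [[-0.446, 0.895, -0.005], [0.895, 0.446, -0.005], [-0.002, -0.007, -1.0]]
ft_force: [-0.2, -0.1, -0.9]
grip_width: 0.0498
```

>>> {"method": "arm_command", "body": {"plan": [[120, 0, 0, 0, 0, 0, 8.5], [120, 0, 0, 0, 0, 0, 8.5], [120, 0, 0, 0, 0, 0, 8.5], [120, 0, 0, 0, 0, 0, 8.5], [120, 0, 0, 0, 0, 0, 8.5]]}}

```text
clock: 2.1
tcp_pos: [0.4878, 0.1762, 0.2002]
ee_rot: [[0.284, 0.959, -0.007], [0.959, -0.284, -0.006], [-0.008, -0.005, -1.0]]
ft_force: [0.6, 0.8, 0.7]
grip_width: 0.0498
```

>>> {"method": "arm_command", "body": {"plan": [[120, 0, 0, 0, 0, 0, 8.5], [120, 0, 0, 0, 0, 0, 8.5], [120, 0, 0, 0, 0, 0, 2.2], [120, -1.5, 4.1, 0, 0, 0, 0], [120, -1.5, 4.1, 0, 0, 0, 0]]}}

```text
clock: 2.6
tcp_pos: [0.5345, 0.1074, 0.1991]
ee_rot: [[0.585, 0.811, -0.01], [0.811, -0.585, -0.005], [-0.01, -0.005, -1.0]]
ft_force: [1.2, -0.6, -0.1]
grip_width: 0.0495
```

```bash
cat >> h.py <<'E'
from scipy.spatial.transform import Rotation as R
def delta(yaw,pos):
    from plant import get_state
    s=get_state(); E=np.array(s["ee_rot"]); a=np.radians(yaw); c,n=np.cos(a),np.sin(a)
    T=np.array([[c,n,0],[n,-c,0],[0,0,-1.]])
    w=R.from_matrix(E.T@T).as_rotvec(degrees=True); d=E.T@(np.array(pos)-s["tcp_pos"])*100
    print("t",round(s["clock"],2),"yaw",round(float(np.degrees(np.arctan2(E[1,0],E[0,0]))),2),"tcp",np.round(np.array(s["tcp_pos"])*1000,2),"shift cm",np.round(d,2),"turn",np.round(w,2),"q7",round(s["q"][6],1),
      "F",np.round(s["ft_force"],2),"M",np.round(s["wrist_torque"],2),"grip",round(s["grip_width"]*1000,2))
E
python3 - <<'E'
from h import *; delta(54.3,[.563,.0725,.17])
from plant import read_camera
c=read_camera("wrist"); np.savez("w1.npz",**c); cv2.imwrite("pics/w1.png",c["image"][:,:,::-1])
E
```

```text
t 2.6 yaw 54.23 tcp [534.46 107.42 199.07] shift cm [-1.14  4.37  2.9 ] turn [-0.3   0.59 -0.07] q7 -40.7 F [ 1.22 -0.57 -0.09] M [-0.07  0.06 -0.05] grip 49.52
```

>>> {"method": "arm_command", "body": {"plan": [[120, -1.1, 4.3, 0, -0.3, 0.6, 0], [120, 0, 0, 0, 0, 0, 0], [120, 0, 0, 0, 0, 0, 0]]}}

```text
clock: 2.95
tcp_pos: [0.566, 0.0642, 0.1984]
ee_rot: [[0.592, 0.806, 0.001], [0.806, -0.592, -0.003], [-0.002, 0.003, -1.0]]
ft_force: [-0.4, 1.0, -0.0]
grip_width: 0.05
```

```bash
python3 - <<'E'
from h import *; delta(54.3,[.563,.0725,.17])
from plant import read_camera
c=read_camera("wrist"); np.savez("w2.npz",**c); cv2.imwrite("pics/w2.png",c["image"][:,:,::-1])
P,ok=cloud(c); im=c["image"].astype(int); r,g,b=im[...,0],im[...,1],im[...,2]; z=P[...,2]
ye=ok&(z>.14)&(z<.16)&(r>120)&(g>100)&(b<90)&(np.hypot(P[...,0]-.563,P[...,1]-.072)<.04); q=P[ye]
print(len(q),q.mean(0),cv2.minAreaRect((q[:,:2]*1000).astype(np.float32)))
bl=ok&(z>.118)&(z<.135)&(r<70)&(b<70)&(np.hypot(P[...,0]-.563,P[...,1]-.072)<.05);q=P[bl];print(len(q),cv2.minEnclosingCircle((q[:,:2]*1000).astype(np.float32)))
E
```

```text
t 2.95 yaw 53.7 tcp [565.95  64.22 198.37] shift cm [ 0.5  -0.74  2.83] turn [ 0.14  0.12 -0.6 ] q7 -35.0 F [-0.4   1.05 -0.04] M [-0.03  0.19  0.01] grip 50.03
628 [0.56300396 0.07274796 0.1504972 ] ((562.503173828125, 72.30269622802734), (44.9831657409668, 10.03133773803711), 53.61634063720703)
2219 ((563.128662109375, 72.68455505371094), 31.863191604614258)
```

View pics/w2.png

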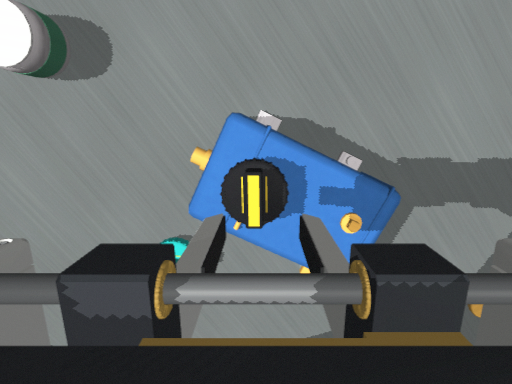

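>>> {"method": "arm_command", "body": {"plan": [[120, 0.5, -0.75, 2, 0.1, 0.1, 0], [120, 0, 0, 0, 0, 0, 0], [120, 0, 0, 0, 0, 0, 0]]}}

```text
clock: 3.3
tcp_pos: [0.5624, 0.0734, 0.1787]
ee_rot: [[0.591, 0.806, 0.001], [0.806, -0.591, -0.001], [-0.0, 0.001, -1.0]]
ft_force: [0.5, -0.1, 0.9]
grip_width: 0.0499
```

```bash
python3 -c "
from h import *; delta(53.7,[.5631,.0726,.1295])"
```

```text
t 3.3 yaw 53.75 tcp [562.41  73.39 178.71] shift cm [-0.02  0.1   4.92] turn [0.07 0.01 0.05] q7 -35.2 F [ 0.48 -0.14  0.95] M [-0.07  0.09 -0.02] grip 49.87
```

>>> {"method": "arm_command", "body": {"plan": [[120, 0, 0.1, 2.5, 0, 0, 0], [120, 0, 0, 1.5, 0, 0, 0], [120, 0, 0, 0, 0, 0, 0], [120, 0, 0, 0, 0, 0, 0]]}}

```text
clock: 3.7
tcp_pos: [0.5643, 0.0736, 0.1405]
ee_rot: [[0.59, 0.808, 0.004], [0.808, -0.59, 0.0], [0.002, 0.003, -1.0]]
ft_force: [-0.8, -0.1, 0.6]
grip_width: 0.0495
```

```bash
python3 -c "
from h import *; delta(53.7,[.5631,.0726,.1295])"
```

```text
t 3.7 yaw 53.85 tcp [564.32  73.59 140.5 ] shift cm [-0.15 -0.04  1.1 ] turn [ 0.16 -0.13  0.15] q7 -33.6 F [-0.77 -0.11  0.62] M [-0.07  0.1  -0.04] grip 49.46
```

>>> {"method": "arm_command", "body": {"plan": [[120, -0.15, 0, 1.0, 0.1, -0.1, 0], [120, 0, 0, 0, 0, 0, 0], [170, 0, 0, 0, 0, 0, 0], [220, 0, 0, 0, 0, 0, 0], [220, 0, 0, 0, 0, 0, 0]], "squeeze": 30}}

```text
clock: 4.2
tcp_pos: [0.5644, 0.0724, 0.1319]
ee_rot: [[0.59, 0.808, 0.003], [0.808, -0.59, 0.0], [0.002, 0.002, -1.0]]
ft_force: [0.3, -1.0, -0.2]
grip_width: 0.0292
```

>>> {"method": "arm_command", "body": {"plan": [[255, 0, 0, 0, 0, 0, 0], [255, 0, 0, 0, 0, 0, 0]]}}

```text
clock: 4.4
tcp_pos: [0.5644, 0.0726, 0.1322]
ee_rot: [[0.59, 0.808, 0.003], [0.808, -0.59, 0.001], [0.003, 0.002, -1.0]]
ft_force: [-2.3, -0.4, 4.1]
grip_width: 0.0149
```

```bash
python3 -c "
from h import *; delta(53.7,[.5631,.0726,.1295])"
```

```text
t 4.4 yaw 53.86 tcp [564.36  72.63 132.21] shift cm [-0.08 -0.1   0.27] turn [ 0.12 -0.15  0.16] q7 -33.1 F [-2.29 -0.44  4.07] M [-0.15  0.46 -0.01] grip 14.88
```

>>> {"method": "arm_command", "body": {"plan": [[255, 0, 0, 0, 0, 0, -2], [255, 0, 0, 0, 0, 0, -2], [255, 0, 0, 0, 0, 0, -2]]}}

```text
clock: 4.7
tcp_pos: [0.5643, 0.0726, 0.1323]
ee_rot: [[0.5, 0.866, 0.003], [0.866, -0.5, 0.001], [0.002, 0.002, -1.0]]
ft_force: [-0.4, -0.4, 0.7]
grip_width: 0.015
```

```bash
python3 -c "
from h import *; delta(53.7,[.5644,.0726,.1322])"
```

```text
t 4.7 yaw 60.01 tcp [564.3   72.57 132.35] shift cm [0.01 0.01 0.01] turn [ 0.13 -0.14  6.31] q7 -27.6 F [-0.35 -0.44  0.68] M [-0.11  0.12 -0.14] grip 14.97
```

>>> {"method": "arm_command", "body": {"plan": [[255, 0, 0, 0, 0, 0, -1.5], [255, 0, 0, 0, 0, 0, -1.5], [255, 0, 0, 0, 0, 0, -1.5]]}}

```text
clock: 5.0
tcp_pos: [0.5643, 0.0725, 0.1324]
ee_rot: [[0.426, 0.905, 0.003], [0.905, -0.426, 0.001], [0.002, 0.003, -1.0]]
ft_force: [-0.8, 0.1, 1.8]
grip_width: 0.015
```

```bash
python3 -c "
from h import *; delta(53.7,[.5644,.0726,.1322])"
```

```text
t 5.0 yaw 64.76 tcp [564.28  72.51 132.45] shift cm [0.01 0.01 0.02] turn [ 0.14 -0.14 11.06] q7 -23.4 F [-0.77  0.09  1.77] M [-0.07  0.21 -0.23] grip 15.01
```

>>> {"method": "arm_command", "body": {"plan": [[255, 0, 0, 0, 0, 0, -1.5], [255, 0, 0, 0, 0, 0, -1.5], [255, 0, 0, 0, 0, 0, -1.5]]}}

```text
clock: 5.3
tcp_pos: [0.5645, 0.0727, 0.1328]
ee_rot: [[0.348, 0.937, 0.004], [0.937, -0.348, 0.001], [0.002, 0.003, -1.0]]
ft_force: [-1.6, 1.5, 3.3]
grip_width: 0.0146
```

```bash
python3 -c "
from h import *; delta(53.7,[.5644,.0726,.1322])"
```

```text
t 5.3 yaw 69.63 tcp [564.46  72.72 132.75] shift cm [-0.01 -0.    0.06] turn [ 0.15 -0.16 15.93] q7 -19.1 F [-1.57  1.55  3.26] M [ 0.12  0.42 -0.18] grip 14.63
```

>>> {"method": "arm_command", "body": {"plan": [[255, 0, 0, 0, 0, 0, -1.5], [255, 0, 0, 0, 0, 0, -1.5], [255, 0, 0, 0, 0, 0, -1.5]]}}

```text
clock: 5.6
tcp_pos: [0.5644, 0.073, 0.1332]
ee_rot: [[0.267, 0.964, 0.004], [0.964, -0.267, 0.002], [0.003, 0.003, -1.0]]
ft_force: [-3.4, -0.1, 4.5]
grip_width: 0.0146
```

```bash
python3 -c "
from h import *; delta(53.7,[.5644,.0726,.1322])"
```

```text
t 5.6 yaw 74.54 tcp [564.44  73.02 133.16] shift cm [-0.04  0.01  0.1 ] turn [ 0.15 -0.19 20.84] q7 -14.7 F [-3.43 -0.14  4.52] M [ 0.08  0.85 -0.17] grip 14.63
```

>>> {"method": "arm_command", "body": {"plan": [[255, 0, 0, -0.05, 0, 0, -1.5], [255, 0, 0, 0, 0, 0, -1.5], [255, 0, 0, 0, 0, 0, -1.5], [255, 0, 0, 0, 0, 0, -1.5]]}}

```text
clock: 6.0
tcp_pos: [0.5636, 0.0731, 0.1335]
ee_rot: [[0.156, 0.988, 0.002], [0.988, -0.156, 0.002], [0.002, 0.002, -1.0]]
ft_force: [-3.7, 0.9, 4.3]
grip_width: 0.0151
```

```bash
python3 -c "
from h import *; delta(53.7,[.5644,.0726,.1322])"
```

```text
t 6.0 yaw 81.04 tcp [563.63  73.09 133.47] shift cm [-0.04  0.08  0.13] turn [ 0.06 -0.16 27.34] q7 -8.9 F [-3.68  0.94  4.25] M [ 0.26  0.82 -0.68] grip 15.07
```

>>> {"method": "arm_command", "body": {"plan": [[255, 0, 0, 0, 0, 0, 0.3], [255, 0, 0, 0, 0, 0, 0]]}}

```text
clock: 6.2
tcp_pos: [0.5636, 0.073, 0.1335]
ee_rot: [[0.161, 0.987, 0.002], [0.987, -0.161, 0.003], [0.003, 0.002, -1.0]]
ft_force: [-3.1, 1.1, 3.3]
grip_width: 0.0148
```

```bash
python3 -c "
from h import *; delta(53.7,[.5644,.0726,.1322])"
```

```text
t 6.2 yaw 80.75 tcp [563.61  73.04 133.47] shift cm [-0.03  0.08  0.13] turn [ 0.05 -0.18 27.05] q7 -9.1 F [-3.06  1.11  3.34] M [ 0.35  0.86 -0.69] grip 14.8
```

>>> {"method": "arm_command", "body": {"plan": [[255, 0, 0, 0, 0, 0, 1.0], [255, 0, 0, -0.1, 0, 0, 0], [255, 0, 0, 0, 0, 0, 0]]}}

```text
clock: 6.5
tcp_pos: [0.5635, 0.0731, 0.1341]
ee_rot: [[0.18, 0.984, 0.002], [0.984, -0.18, 0.002], [0.002, 0.001, -1.0]]
ft_force: [-3.0, 0.9, 6.3]
grip_width: 0.0148
```

```bash
python3 -c "
from h import *; delta(53.7,[.5644,.0726,.1322])"
```

```text
t 6.5 yaw 79.63 tcp [563.52  73.05 134.11] shift cm [-0.03  0.09  0.19] turn [ 0.04 -0.16 25.93] q7 -10.1 F [-3.03  0.91  6.27] M [ 0.14  0.7  -0.4 ] grip 14.78
```

>>> {"method": "arm_command", "body": {"plan": [[255, 0, 0, -0.15, 0, 0, 0.3], [255, 0, 0, 0, 0, 0, 0], [255, 0, 0, 0, 0, 0, 0]]}}

```text
clock: 6.8
tcp_pos: [0.5634, 0.073, 0.1353]
ee_rot: [[0.185, 0.983, 0.001], [0.983, -0.185, 0.002], [0.002, 0.001, -1.0]]
ft_force: [-2.4, 1.0, -1.3]
grip_width: 0.0148
```

```bash
python3 -c "
from h import *; delta(53.7,[.5644,.0726,.1322])"
```

```text
t 6.8 yaw 79.31 tcp [563.44  72.96 135.3 ] shift cm [-0.02  0.1   0.31] turn [ 0.04 -0.12 25.61] q7 -10.5 F [-2.36  0.97 -1.26] M [ 0.21  0.41 -0.47] grip 14.79
```

>>> {"method": "arm_command", "body": {"plan": [[200, 0, 0, 0, 0, 0, 0], [190, 0, 0, 0, 0, 0, 0], [190, 0, 0, 0, 0, 0, 0], [190, 0, 0, 0, 0, 0, 0], [190, 0, 0, 0, 0, 0, 0]]}}

```text
clock: 7.3
tcp_pos: [0.5644, 0.0728, 0.136]
ee_rot: [[0.184, 0.983, 0.004], [0.983, -0.184, 0.001], [0.002, 0.003, -1.0]]
ft_force: [-0.2, -0.9, -0.5]
grip_width: 0.024
```

```bash
python3 - <<'E'
from h import *; delta(79.3,[.5631,.0726,.1355])
from plant import read_camera
for n in("top","scene","wrist"):
    c=read_camera(n)
    P,ok=cloud(c); im=c["image"].astype(int); r,g,b=im[...,0],im[...,1],im[...,2]; z=P[...,2]
    ye=ok&(z>.14)&(z<.165)&(r>120)&(g>100)&(b<90)&(np.hypot(P[...,0]-.563,P[...,1]-.072)<.04); q=P[ye]
    if len(q)>8: print(n,len(q),np.median(q,0),cv2.minAreaRect((q[:,:2]*1000).astype(np.float32)))
cv2.imwrite("pics/w3.png",c["image"][:,:,::-1])
E
```

```text
t 7.3 yaw 79.39 tcp [564.39  72.77 135.97] shift cm [-0.04 -0.12  0.05] turn [ 0.19 -0.11  0.09] q7 -10.5 F [-0.22 -0.89 -0.47] M [-0.07  0.08  0.03] grip 24.01
scene 16 [0.56482191 0.08621808 0.15414696] ((560.8424682617188, 75.1427001953125), (42.779296875, 12.063178062438965), 72.53221893310547)
wrist 1032 [0.56307784 0.07387705 0.15349928] ((559.9611206054688, 72.74129486083984), (44.81386184692383, 15.604270935058594), 76.53988647460938)
```

View pics/w3.png

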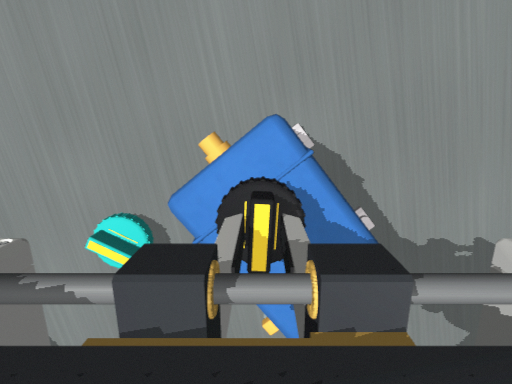

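>>> {"method": "arm_command", "body": {"plan": [[190, 0, 0, 0, 0, 0, 0], [190, 0, 0, 0, 0, 0, 0], [190, 0, 0, 0, 0, 0, 0], [190, 0, 0, 0, 0, 0, 0], [190, 0, 0, 0, 0, 0, 0]]}}

```text
clock: 7.95
tcp_pos: [0.5643, 0.0728, 0.1359]
ee_rot: [[0.184, 0.983, 0.003], [0.983, -0.184, 0.001], [0.002, 0.003, -1.0]]
ft_force: [-0.9, 0.7, 0.4]
grip_width: 0.0241
```

>>> {"method": "arm_command", "body": {"plan": [[190, 0, 0, 0, 0, 0, 0], [190, 0, 0, 0, 0, 0, 0], [190, 0, 0, 0, 0, 0, 0], [190, 0, 0, 0, 0, 0, 0], [190, 0, 0, 0, 0, 0, 0]]}}

```text
clock: 8.45
tcp_pos: [0.5643, 0.0727, 0.1359]
ee_rot: [[0.184, 0.983, 0.003], [0.983, -0.184, 0.001], [0.002, 0.003, -1.0]]
ft_force: [0.6, -0.3, 0.6]
grip_width: 0.0241
```

>>> {"method": "arm_command", "body": {"plan": [[190, 0, 0, 0, 0, 0, 0], [190, 0, 0, 0, 0, 0, 0], [190, 0, 0, 0, 0, 0, 0], [190, 0, 0, 0, 0, 0, 0], [190, 0, 0, 0, 0, 0, 0]]}}

```text
clock: 8.95
tcp_pos: [0.5643, 0.0728, 0.1359]
ee_rot: [[0.184, 0.983, 0.003], [0.983, -0.184, 0.001], [0.002, 0.003, -1.0]]
ft_force: [-0.5, -0.1, -1.0]
grip_width: 0.0239
```

>>> {"method": "arm_command", "body": {"plan": [[190, 0, 0, 0, 0, 0, 0], [190, 0, 0, 0, 0, 0, 0], [190, 0, 0, 0, 0, 0, 0], [190, 0, 0, 0, 0, 0, 0], [190, 0, 0, 0, 0, 0, 0]]}}

```text
clock: 9.45
tcp_pos: [0.5643, 0.0728, 0.1359]
ee_rot: [[0.184, 0.983, 0.003], [0.983, -0.184, 0.001], [0.002, 0.003, -1.0]]
ft_force: [1.1, 0.6, -0.3]
grip_width: 0.024
```

>>> {"method": "arm_command", "body": {"plan": [[190, 0, 0, 0, 0, 0, 0], [190, 0, 0, 0, 0, 0, 0], [190, 0, -0.1, 0, 0.1, -0.1, 2.8], [190, 0, 0, 0, 0, 0, 0], [190, 0, 0, 0, 0, 0, 0]]}}

```text
clock: 9.95
tcp_pos: [0.5633, 0.0729, 0.1359]
ee_rot: [[0.232, 0.973, 0.001], [0.973, -0.232, -0.0], [0.0, 0.001, -1.0]]
ft_force: [-0.8, 1.0, 1.1]
grip_width: 0.0237
```

```bash
python3 - <<'E'
from h import *; delta(76.5,[.5631,.0726,.1325])
from plant import read_camera
c=read_camera("wrist")
P,ok=cloud(c); im=c["image"].astype(int); r,g,b=im[...,0],im[...,1],im[...,2]; z=P[...,2]
ye=ok&(z>.14)&(z<.165)&(r>150)&(g>130)&(b<90)&(np.hypot(P[...,0]-.563,P[...,1]-.072)<.04)
n,l,st,_=cv2.connectedComponentsWithStats(ye.astype(np.uint8)); ye=l==1+st[1:,4].argmax(); q=P[ye]
print(len(q),np.median(q,0),cv2.minAreaRect((q[:,:2]*1000).astype(np.float32)))
E
```

```text
t 9.95 yaw 76.59 tcp [563.33  72.94 135.9 ] shift cm [-0.04 -0.02  0.34] turn [ 0.08 -0.01  0.09] q7 -13.1 F [-0.77  1.02  1.07] M [-0.04  0.09 -0.04] grip 23.66
994 [0.5630247  0.07413537 0.15347178] ((562.8370361328125, 72.29843139648438), (44.29719924926758, 9.188695907592773), 76.95024871826172)
```

>>> {"method": "arm_command", "body": {"plan": [[190, 0, 0, 0.3, 0, 0, 0], [190, 0, 0, 0, 0, 0, 0], [255, 0, 0, 0, 0, 0, 0], [255, 0, 0, 0, 0, 0, 0], [255, 0, 0, 0, 0, 0, 0]], "squeeze": 40}}

```text
clock: 10.5
tcp_pos: [0.5632, 0.0729, 0.1325]
ee_rot: [[0.23, 0.973, 0.001], [0.973, -0.23, 0.0], [0.0, 0.001, -1.0]]
ft_force: [-0.4, 0.3, -0.1]
grip_width: 0.0147
```

>>> {"method": "arm_command", "body": {"plan": [[255, 0, 0, 0.2, 0, 0, 0], [255, 0, 0, 0.2, 0, 0, 0]]}}

```text
clock: 10.7
tcp_pos: [0.5633, 0.0729, 0.1293]
ee_rot: [[0.23, 0.973, 0.001], [0.973, -0.23, 0.001], [0.001, 0.001, -1.0]]
ft_force: [-5.2, -0.7, 11.9]
grip_width: 0.014
```

```bash
python3 -c "
from h import *; delta(76.5,[.5631,.0726,.1265])"
```

```text
t 10.7 yaw 76.68 tcp [563.27  72.95 129.3 ] shift cm [-0.04 -0.01  0.28] turn [ 0.05 -0.05  0.18] q7 -12.7 F [-5.25 -0.71 11.91] M [-0.23  1.41 -0.12] grip 13.98
```

>>> {"method": "arm_command", "body": {"plan": [[255, 0, 0, 0.2, 0, 0, 0], [255, 0, 0, 0.15, 0, 0, 0]]}}

```text
clock: 10.9
tcp_pos: [0.5633, 0.0729, 0.1267]
ee_rot: [[0.23, 0.973, 0.001], [0.973, -0.23, 0.001], [0.001, 0.001, -1.0]]
ft_force: [-4.7, -0.0, 11.1]
grip_width: 0.0146
```

```bash
python3 -c "
from h import *; delta(76.5,[.5631,.0726,.1265])"
```

```text
t 10.9 yaw 76.68 tcp [563.28  72.92 126.72] shift cm [-0.03 -0.01  0.02] turn [ 0.05 -0.09  0.18] q7 -12.6 F [-4.71 -0.02 11.13] M [-0.12  1.41 -0.07] grip 14.57
```

>>> {"method": "arm_command", "body": {"plan": [[255, 0, 0, 0.15, 0, 0, 0], [255, 0, 0, 0.05, 0, 0, -2], [255, 0, 0, 0.05, 0, 0, -2]]}}

```text
clock: 11.2
tcp_pos: [0.5636, 0.073, 0.1259]
ee_rot: [[0.161, 0.987, 0.002], [0.987, -0.161, 0.002], [0.003, 0.002, -1.0]]
ft_force: [-4.6, 0.2, 12.5]
grip_width: 0.0147
```

```bash
python3 -c "
from h import *; delta(76.5,[.5631,.0726,.1265])"
```

```text
t 11.2 yaw 80.76 tcp [563.63  72.95 125.95] shift cm [-0.04 -0.05 -0.06] turn [ 0.09 -0.15  4.26] q7 -8.9 F [-4.6   0.2  12.52] M [-0.16  1.21 -0.06] grip 14.74
```

>>> {"method": "arm_command", "body": {"plan": [[255, 0, 0, 0.06, 0, 0, -2.5], [255, 0, 0, 0.04, 0, 0, -2.5], [255, 0, 0, 0.04, 0, 0, -2.5]]}}

```text
clock: 11.5
tcp_pos: [0.5641, 0.0732, 0.1265]
ee_rot: [[0.025, 1.0, 0.003], [1.0, -0.025, 0.004], [0.004, 0.003, -1.0]]
ft_force: [-5.4, 1.0, 10.3]
grip_width: 0.0149
```

```bash
python3 -c "
from h import *; delta(76.5,[.5631,.0726,.1260])"
```

```text
t 11.5 yaw 88.55 tcp [564.08  73.19 126.49] shift cm [-0.06 -0.1   0.05] turn [ 0.16 -0.22 12.05] q7 -1.9 F [-5.38  1.02 10.25] M [ 0.1   1.52 -0.19] grip 14.88
```

>>> {"method": "arm_command", "body": {"plan": [[255, 0, -0.05, 0.12, 0, 0, -2.5], [255, 0, 0, 0.08, 0, 0, -2.5], [255, 0, 0, 0.08, 0, 0, -2.5]]}}

```text
clock: 11.8
tcp_pos: [0.5637, 0.0738, 0.1257]
ee_rot: [[-0.111, 0.994, 0.004], [0.994, 0.111, 0.005], [0.005, 0.004, -1.0]]
ft_force: [-7.0, 0.2, 13.4]
grip_width: 0.0143
```

```bash
python3 -c "
from h import *; delta(76.5,[.5631,.0726,.1260])"
```

```text
t 11.8 yaw 96.37 tcp [563.71  73.82 125.71] shift cm [-0.11 -0.07 -0.03] turn [ 0.2  -0.33 19.87] q7 5.2 F [-6.97  0.19 13.37] M [ 0.12  1.89 -0.22] grip 14.33
```

>>> {"method": "arm_command", "body": {"plan": [[255, -0.05, -0.05, 0.06, 0.1, -0.15, -2], [255, 0, 0, 0.05, 0, 0, -2], [255, 0, 0, 0.05, 0, 0, -2]]}}

```text
clock: 12.1
tcp_pos: [0.5635, 0.0741, 0.1261]
ee_rot: [[-0.219, 0.976, 0.003], [0.976, 0.219, 0.005], [0.004, 0.004, -1.0]]
ft_force: [-5.7, 0.1, 11.7]
grip_width: 0.0147
```

```bash
python3 -c "
from h import *; delta(76.5,[.5631,.0726,.1260])"
```

```text
t 12.1 yaw 102.66 tcp [563.5   74.09 126.08] shift cm [-0.14 -0.07  0.01] turn [ 0.19 -0.26 26.16] q7 10.8 F [-5.72  0.09 11.67] M [-0.16  1.54 -0.13] grip 14.68
```

>>> {"method": "arm_command", "body": {"plan": [[255, -0.05, -0.05, 0.08, 0.1, -0.1, -1.5], [255, 0, 0, 0.06, 0, 0, -1.5], [255, 0, 0, 0.06, 0, 0, -1.5]]}}

```text
clock: 12.4
tcp_pos: [0.5636, 0.0741, 0.1261]
ee_rot: [[-0.299, 0.954, 0.003], [0.954, 0.299, 0.004], [0.003, 0.004, -1.0]]
ft_force: [-5.1, -0.7, 11.7]
grip_width: 0.0149
```

```bash
python3 -c "
from h import *; delta(76.5,[.5631,.0726,.1260])"
```

```text
t 12.4 yaw 107.39 tcp [563.57  74.08 126.12] shift cm [-0.13 -0.09  0.01] turn [ 0.2  -0.23 30.89] q7 15.0 F [-5.11 -0.74 11.74] M [-0.26  1.43 -0.15] grip 14.92
```

Still in free travel. I'll creep on until the torque rises.

>>> {"method": "arm_command", "body": {"plan": [[255, 0, 0, 0.07, 0, 0, -1.5], [255, 0, 0, 0.06, 0, 0, -1.5]]}}

```text
clock: 12.6
tcp_pos: [0.5637, 0.0741, 0.1261]
ee_rot: [[-0.35, 0.937, 0.004], [0.937, 0.35, 0.005], [0.003, 0.005, -1.0]]
ft_force: [-5.6, 0.6, 12.1]
grip_width: 0.0149
```

```bash
python3 -c "
from h import *; delta(76.5,[.5631,.0726,.1260])"
```

```text
t 12.6 yaw 110.52 tcp [563.74  74.12 126.13] shift cm [-0.12 -0.11  0.01] turn [ 0.24 -0.26 34.02] q7 17.8 F [-5.57  0.59 12.11] M [-0.15  1.35 -0.09] grip 14.92
```

>>> {"method": "arm_command", "body": {"plan": [[255, 0, 0, 0.07, 0, 0, -1.5], [255, 0, 0, 0.06, 0, 0, -1.3]]}}

```text
clock: 12.8
tcp_pos: [0.5639, 0.0741, 0.1261]
ee_rot: [[-0.398, 0.918, 0.004], [0.918, 0.398, 0.005], [0.003, 0.006, -1.0]]
ft_force: [-6.0, -0.6, 11.7]
grip_width: 0.0148
```

```bash
python3 -c "
from h import *; delta(76.5,[.5631,.0726,.1260])"
```

```text
t 12.8 yaw 113.43 tcp [563.87  74.11 126.11] shift cm [-0.11 -0.13  0.01] turn [ 0.28 -0.29 36.93] q7 20.5 F [-5.99 -0.61 11.73] M [-0.28  1.61 -0.19] grip 14.79
```

>>> {"method": "arm_command", "body": {"plan": [[255, 0, 0, 0.07, 0, 0, -1.2], [255, 0, 0, 0.06, 0, 0, -1.2]]}}

```text
clock: 13.0
tcp_pos: [0.5635, 0.0738, 0.126]
ee_rot: [[-0.437, 0.9, 0.004], [0.9, 0.437, 0.006], [0.003, 0.006, -1.0]]
ft_force: [-8.7, -2.1, 13.4]
grip_width: 0.0145
```

```bash
python3 -c "
from h import *; delta(76.5,[.5631,.0726,.1260])"
```

```text
t 13.0 yaw 115.9 tcp [563.55  73.81 126.  ] shift cm [-0.09 -0.09 -0.  ] turn [ 0.26 -0.31 39.4 ] q7 22.8 F [-8.7  -2.06 13.38] M [-0.55  2.16 -0.42] grip 14.52
```

End stop felt (−0.42 N m). Now I'll ease up, still gripping.

>>> {"method": "arm_command", "body": {"plan": [[255, 0, 0, 0, 0, 0, 0.6], [255, 0, 0, -0.1, 0, 0, 0], [255, 0, 0, -0.15, 0, 0, 0], [255, 0, 0, -0.2, 0, 0, 0], [255, 0, 0, -0.2, 0, 0, 0]]}}

```text
clock: 13.5
tcp_pos: [0.563, 0.0734, 0.1335]
ee_rot: [[-0.427, 0.904, 0.003], [0.904, 0.427, 0.006], [0.004, 0.005, -1.0]]
ft_force: [-1.8, 0.6, 1.2]
grip_width: 0.0148
```

```bash
python3 -c "
from h import *; delta(115,[.5631,.0726,.1360])"
```

```text
t 13.5 yaw 115.28 tcp [563.03  73.36 133.53] shift cm [-0.07 -0.03 -0.25] turn [ 0.3  -0.24  0.28] q7 22.1 F [-1.85  0.61  1.18] M [ 0.01  0.36 -0.03] grip 14.76
```

>>> {"method": "arm_command", "body": {"plan": [[255, 0, 0, -0.2, 0, 0, 0], [255, 0, 0, -0.2, 0, 0, 0], [255, 0, 0, -0.2, 0, 0, 0]]}}

```text
clock: 13.8
tcp_pos: [0.5628, 0.0731, 0.1394]
ee_rot: [[-0.427, 0.904, 0.002], [0.904, 0.427, 0.006], [0.004, 0.004, -1.0]]
ft_force: [0.1, 1.1, -1.6]
grip_width: 0.0149
```

```bash
python3 -c "
from h import *; delta(115,[.5631,.0726,.1360])"
```

```text
t 13.8 yaw 115.29 tcp [562.77  73.12 139.43] shift cm [-0.06  0.01  0.34] turn [ 0.26 -0.23  0.29] q7 22.0 F [ 0.13  1.12 -1.56] M [-0.05 -0.01  0.03] grip 14.85
```

>>> {"method": "arm_command", "body": {"plan": [[255, 0, 0, -0.5, 0.1, -0.1, 0], [255, 0, 0, -1, 0, 0, 0], [255, 0, 0, -2, 0, 0, 0], [255, 0, 0, -2.5, 0, 0, 0], [255, 0, 0, -2, 0, 0, 0]]}}

```text
clock: 14.3
tcp_pos: [0.5618, 0.0729, 0.2225]
ee_rot: [[-0.427, 0.904, -0.001], [0.904, 0.427, 0.002], [0.002, -0.0, -1.0]]
ft_force: [0.6, 0.3, -1.7]
grip_width: 0.0146
```

```bash
python3 - <<'E'
from h import *; delta(115,[.532,-.345,.18])
from plant import read_camera
c=read_camera("scene"); cv2.imwrite("pics/s2.png",c["image"][100:340,80:400,::-1].repeat(2,0).repeat(2,1))
E
```

```text
t 14.3 yaw 115.3 tcp [561.84  72.86 222.49] shift cm [-36.51 -20.56   4.17] turn [-0.01 -0.13  0.3 ] q7 20.1 F [ 0.62  0.31 -1.65] M [-0.04  0.07  0.03] grip 14.59
```

View pics/s2.png

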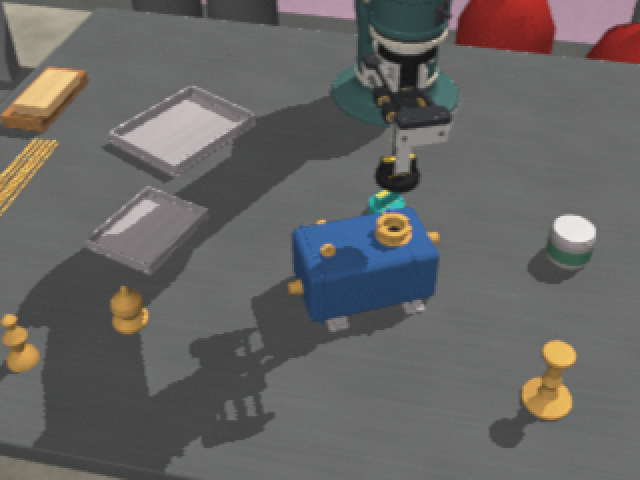

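>>> {"method": "arm_command", "body": {"plan": [[255, -2, -1.1, 0, 0, 0, 0], [255, -4, -2.25, 0, 0, 0, 0], [255, -4, -2.25, 0, 0, 0, 0], [255, -4, -2.25, 0, 0, 0, 0], [255, -4, -2.25, 0, 0, 0, 0]]}}

```text
clock: 14.85
tcp_pos: [0.551, -0.1318, 0.2292]
ee_rot: [[-0.439, 0.898, 0.009], [0.899, 0.439, 0.006], [0.002, 0.011, -1.0]]
ft_force: [0.6, 0.0, -1.1]
grip_width: 0.0148
```

>>> {"method": "arm_command", "body": {"plan": [[255, -4, -2.25, 0, 0, 0, 0], [255, -4, -2.25, 0, 0, 0, 0], [255, -4, -2.25, 0, 0, 0, 0], [255, -3, -1.7, 0, 0, 0, 0], [255, -1.5, -0.8, 0, 0, 0, 0]]}}

```text
clock: 15.35
tcp_pos: [0.5377, -0.3325, 0.231]
ee_rot: [[-0.436, 0.9, 0.012], [0.9, 0.436, 0.004], [-0.002, 0.013, -1.0]]
ft_force: [0.0, 0.4, -1.3]
grip_width: 0.0147
```

```bash
python3 -c "
from h import *; delta(115,[.532,-.345,.08])"
```

```text
t 15.35 yaw 115.84 tcp [ 537.69 -332.53  231.  ] shift cm [-0.85 -1.25 15.09] turn [0.73 0.09 0.84] q7 65.0 F [ 0.01  0.37 -1.28] M [-0.02  0.02  0.03] grip 14.65
```

>>> {"method": "arm_command", "body": {"plan": [[255, -0.8, -1.2, 3, 0.7, 0, 0], [255, 0, 0, 4.5, 0, 0, 0], [255, 0, 0, 4.5, 0, 0, 0], [255, 0, 0, 3, 0, 0, 0], [255, 0, 0, 1.5, 0, 0, 0]]}}

```text
clock: 15.85
tcp_pos: [0.5318, -0.3519, 0.0656]
ee_rot: [[-0.431, 0.902, 0.008], [0.902, 0.431, -0.007], [-0.01, 0.004, -1.0]]
ft_force: [-0.2, 0.2, -1.7]
grip_width: 0.0146
```

>>> {"method": "arm_command", "body": {"plan": [[255, 0, 0, 0, 0, 0, 0], [255, 0, 0, 0, 0, 0, 0]]}}

```text
clock: 16.05
tcp_pos: [0.5317, -0.3517, 0.0654]
ee_rot: [[-0.431, 0.902, 0.006], [0.902, 0.431, -0.006], [-0.008, 0.003, -1.0]]
ft_force: [0.7, 0.5, -1.2]
grip_width: 0.0146
```

```bash
python3 - <<'E'
from h import *; delta(115,[.532,-.345,.0305])
from plant import read_camera
c=read_camera("top"); cv2.imwrite("pics/t3.png",c["image"][100:300,270:470,::-1].repeat(3,0).repeat(3,1))
E
```

```text
t 16.05 yaw 115.56 tcp [ 531.69 -351.71   65.44] shift cm [0.62 0.31 3.49] turn [0.19 0.47 0.56] q7 70.2 F [ 0.71  0.5  -1.2 ] M [-0.07  0.05 -0.04] grip 14.63
```

View pics/t3.png

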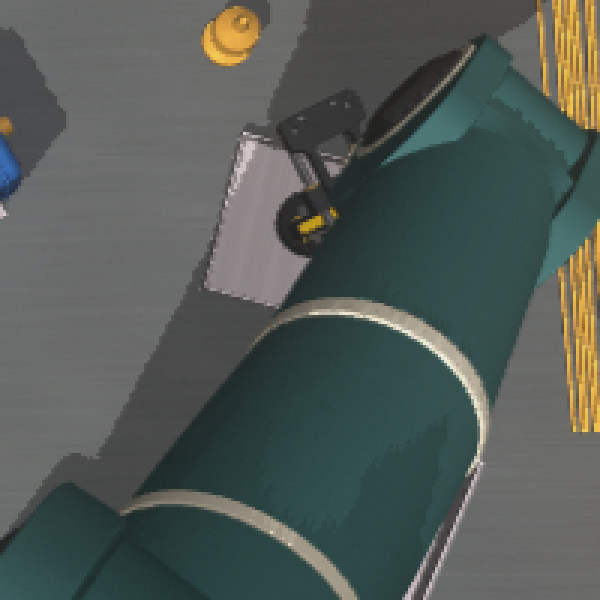

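>>> {"method": "arm_command", "body": {"plan": [[255, 0.6, 0.3, 1, 0.2, 0.5, 0], [255, 0, 0, 1, 0, 0, 0], [255, 0, 0, 0.7, 0, 0, 0], [255, 0, 0, 0.2, 0, 0, 0]]}}

```text
clock: 16.5
tcp_pos: [0.5343, -0.3449, 0.0381]
ee_rot: [[-0.432, 0.902, 0.005], [0.902, 0.432, -0.001], [-0.003, 0.004, -1.0]]
ft_force: [-0.1, 0.4, -2.4]
grip_width: 0.0149
```

```bash
python3 -c "
from h import *; delta(115.5,[.532,-.345,.0295])"
```

```text
t 16.5 yaw 115.62 tcp [ 534.34 -344.89   38.11] shift cm [ 0.09 -0.22  0.86] turn [0.2  0.18 0.12] q7 70.5 F [-0.14  0.41 -2.39] M [0.01 0.03 0.02] grip 14.92
```

>>> {"method": "arm_command", "body": {"plan": [[255, 0, 0, 0.3, 0.2, 0.2, 0], [255, 0, 0, 0.2, 0, 0, 0], [255, 0, 0, 0.15, 0, 0, 0], [255, 0, 0, 0.1, 0, 0, 0]]}}

```text
clock: 16.9
tcp_pos: [0.5343, -0.3452, 0.0299]
ee_rot: [[-0.432, 0.902, -0.001], [0.902, 0.432, 0.0], [0.001, -0.001, -1.0]]
ft_force: [0.1, -0.8, -0.7]
grip_width: 0.0145
```

```bash
python3 -c "
from h import *; delta(115.5,[.532,-.345,.0295])"
```

```text
t 16.9 yaw 115.61 tcp [ 534.28 -345.2    29.92] shift cm [ 0.12 -0.2   0.04] turn [-0.03 -0.03  0.11] q7 70.6 F [ 0.08 -0.82 -0.65] M [-0.04  0.07  0.05] grip 14.47
```

>>> {"method": "arm_command", "body": {"plan": [[255, 0, 0, 0.06, 0, 0, 0], [255, 0, 0, 0.04, 0, 0, 0]]}}

```text
clock: 17.1
tcp_pos: [0.5343, -0.3453, 0.0292]
ee_rot: [[-0.432, 0.902, -0.0], [0.902, 0.432, 0.0], [0.0, -0.0, -1.0]]
ft_force: [-1.4, 1.1, 2.4]
grip_width: 0.0151
```

```bash
python3 -c "
from h import *; delta(115.5,[.532,-.345,.0295])"
```

```text
t 17.1 yaw 115.6 tcp [ 534.3  -345.35   29.15] shift cm [ 0.13 -0.19 -0.03] turn [-0.02 -0.02  0.1 ] q7 70.6 F [-1.39  1.12  2.43] M [ 0.28  0.38 -0.  ] grip 15.08
```

Contact with the tray floor (force up 2.4 N). I'll release and retreat straight up.

>>> {"method": "arm_command", "body": {"plan": [[230, 0, 0, 0, 0, 0, 0], [190, 0, 0, 0, 0, 0, 0], [150, 0, 0, 0, 0, 0, 0], [150, 0, 0, 0, 0, 0, 0], [150, 0, 0, -1, 0, 0, 0]]}}

```text
clock: 17.6
tcp_pos: [0.5341, -0.3452, 0.039]
ee_rot: [[-0.432, 0.902, -0.001], [0.902, 0.432, 0.001], [0.001, -0.001, -1.0]]
ft_force: [0.7, 0.6, 0.9]
grip_width: 0.0382
```

>>> {"method": "arm_command", "body": {"plan": [[150, 0, 0, -3, 0, 0, 0], [150, 0, 0, -4, 0, 0, 0], [150, 0, 0, -4, 0, 0, 0], [150, 0, 0, -4, 0, 0, 0], [150, 0, 0, -1, 0, 0, 0]]}}

```text
clock: 18.1
tcp_pos: [0.5333, -0.3455, 0.2076]
ee_rot: [[-0.431, 0.902, -0.002], [0.902, 0.431, 0.0], [0.001, -0.002, -1.0]]
ft_force: [0.1, -0.5, -0.5]
grip_width: 0.0386
```

```bash
python3 - <<'E'
from h import *; delta(115.5,[.532,-.345,.0295])
from plant import read_camera
c=read_camera("scene"); cv2.imwrite("pics/s4.png",c["image"][100:340,80:400,::-1].repeat(2,0).repeat(2,1))
c=read_camera("wrist"); P,ok=cloud(c); im=c["image"].astype(int); r,g,b=im[...,0],im[...,1],im[...,2]; z=P[...,2]
n=np.hypot(P[...,0]-.533,P[...,1]+.345)<.06
y=ok&n&(z>.03)&(z<.07)&(r>120)&(g>100)&(b<90); q=P[y]; print("stripe",len(q),np.median(q,0),np.ptp(q[:,2]),cv2.minAreaRect((q[:,:2]*1000).astype(np.float32)))
f=ok&(np.hypot(P[...,0]-.533,P[...,1]+.345)<.13)&(z<.03)&(z>-.01)&(r>90)&(abs(r-b)<30); q=P[f]; print("tray",len(q),cv2.minAreaRect((q[:,:2]*1000).astype(np.float32)))
E
```

```text
t 18.1 yaw 115.54 tcp [ 533.31 -345.5   207.64] shift cm [ 0.08 -0.07 17.81] turn [-0.09 -0.06  0.04] q7 66.1 F [ 0.1  -0.46 -0.53] M [-0.01 -0.04 -0.05] grip 38.64
stripe 285 [ 0.53382371 -0.34577244  0.050286  ] 0.004373434642561166 ((533.9021606445312, -346.02703857421875), (8.678169250488281, 44.24534606933594), 25.64795684814453)
tray 18481 ((537.4746704101562, -346.51177978515625), (259.7548828125, 247.28060913085938), 70.38330078125)
```

View pics/s4.png

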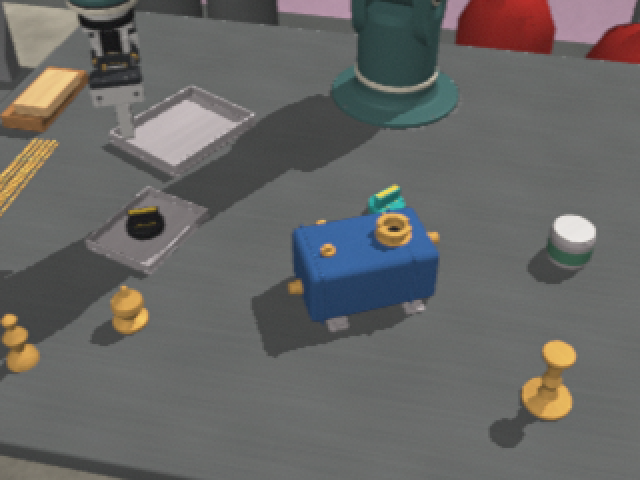

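The cap stands upright in the middle of the small tray, at crop pixel (146,222). Its stripe is at z = 0.050, as expected for the foot on the floor, and the other objects look where they were. Handing in now.

```bash
python3 -c "
from plant import sign_off; print(sign_off())"
```

```text
the job is handed in; nothing more can be done
None
```

The pressure cap is off the blue tank and standing upright, let go, near the middle of the smaller steel tray. I handed the job in at 18.1 s of the 70 s allowed; the hand-in gave no verdict.

- **First stop:** I turned the cap anticlockwise and felt the stop about 23° from the start. The wrist moment reached 0.69 N m there. That is higher than the 0.4 N m needed to feel it, but below the 0.8 N m given as too much.
- **Venting:** I followed the cap up as it rose, then opened the fingers and left it free for about 2.5 s. The wrist camera showed it 3 mm higher, which matches the 114 mm vented height.
- **Opening:** I gripped the cap again and pressed it down about 6 mm at roughly 12 N. I turned it on about 39° to the end stop (0.42 N m), let it rise in the grip and lifted it off.
- **Setting down:** I lowered the cap until it touched the tray floor at about 2.4 N, then released it and raised the arm straight up.

**Last checks:**
- The cap is about 2 mm from the tray centre I measured at the start. Its stripe is at 50 mm, as expected with the foot on the floor.
- In the last picture the tin, candlestick and finial look unmoved, but I did not measure them.
- The gripper is clear of everything, at 0.21 m.
- One check failed: a final re-measurement of the tray outline also picked up the bench, so I ignored it and relied on the first measurement and the last picture.

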